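# Ready the carving handpiece

### The arm

A 6-joint arm with a two-finger parallel gripper is mounted at the origin on the work surface. World frame = base frame: x ahead of the robot, y to its left, z up, the work surface at z = 0. Lengths are in m, angles in rad, forces in N, time in s.
With the tool pointing down it reaches from about 0.375 to 0.9 m from the base axis. Payload 3.1 kg.
Tool frame: the origin (TCP) lies on the centre line of the jaws, within the pads' length; the fingertips stand 25 mm ahead of it and the grasp point (between the pads) lies 6 mm ahead of it (manip.tip_extent is the distance from the TCP to the fingertips, in m); z points along the fingers, y is the line along which they close (so a half turn about z gives the same grasp; the last joint's range is limited). The gripper opens to 85 mm and grips with 20 to 120 N. Pads are 22 mm wide; open, the fingers measure 114 mm over their backs; the gripper's body (76 mm by 85 mm) begins 54 mm behind the grasp point. The pads swing forward as they close: fully open they stand 13 mm farther back than shut.
Start: joints at [-1.349, 0.527, 1.433, -0, 1.181, -0.178], TCP at [0.244, -0.575, 0.256] pointing down, gripper open.
Joint ranges: [-3.08, 3.08], [-0.75, 2.2], [0.22, 2.44], [-1.43, 4.57], [0, 2.65], [-2.85, 2.85]. Speed limits (rad/s): [2.79, 2.79, 3.14, 3.14, 3.14, 3.14].

### API

Orientations are given as a unit quaternion [x, y, z, w].
In Python, from station import readout, imaging, order, manip gives the robot as it stands.
- The arm moves only by the tool move_arm, never from a script. Its argument "rows" is a list of rows, each a list of 7 numbers: the turn, a rotation vector about the tool's x, y, z in degrees, then the shift along the tool's x, y, z in mm, then the closure, from 0 (fully open) to 1 (shut). A call has 1 to 12 rows; each row is the pose to reach, as a shift and turn from the pose commanded when the call began, along the tool's axes at that moment; what a row does not reach only later rows make up. A row lasts 1/12 s, in which the tool goes at most 41.7 mm and 7.16 degrees, less where a joint would pass 70% of its speed; a pose out of reach is approached as far as the arm can. A call with a gripper value outside its range is refused whole. The fingers move at their own pace and stop on an object; "squeeze" is the grip in N (left out, the last holds). Time passes only in rows, so rows that repeat a pose let the fingers close. It gives the time, the measured TCP pose, the force, the opening and the grip force at its end, in the units of the state.
- readout.sense(): the state, without advancing time (a new reading comes with each control period).
- imaging.snapshot(name): name is "side" or "top" or "wrist"; returns a dict with "img" (480x640x3 uint8, red, green, blue), "z_map" (480x640 float32, m along the optical axis (not along the pixel's ray), 0 where there is no reading), "fovy" (degrees; the focal length in pixels is half the picture's height over the tangent of half this angle, whatever the lens; pixels are square), "cx", "cy" (the principal point, pixels), "k1" (the pictures are not rectified: a ray, as slopes to the right and down, at radius r is drawn at 1 + k1 r^2 times it, then the intrinsics apply), "rvec" (rotation vector, rad) and "tvec" (3), from world to camera coordinates, as OpenCV has them. Camera axes: x right, y down, z forward; pixel columns grow to the right and rows downward; lengths in m; the calibration is good to about 2 mm. A picture is of the moment at which its call begins.
- order.sign_off(): hands the job in; it is judged then, once.
The state is a dict: "t": time; "q": joint angles; "qd": joint speeds; "tau": joint torques, N m; "tcp_pos": TCP position; "tool_rot": TCP orientation; "force": force on the tool from outside, world axes, zero at the start; "ft_torque": the same for the moment, N m; "finger_gap": opening from 0.0 (shut) to 1.0 (fully open); "gripper_force": force on a finger pad.
Only numpy, scipy, OpenCV 4.12 (cv2) and the standard library are available. Lean on these libraries where they do the work, as an engineer would, in place of code of your own. Each camera call takes 0.05 s, during which the arm holds its last target. There are 200 camera calls.

### The job

The plaster statuette is in the way of the rotary handpiece: pick it up and stand it upright, wholly on the round cork mat, and let go. Then draw the blue handpiece out of its slanting holder and finish holding it in the gripper, level (lying flat in the air), the whole of it about 20 cm above the bench, touching nothing else, ready for the carver to look at the burr. Do not let the statuette fall over, and leave the red jar, the file pot and the two amber pieces in the tray where they are.

Things in the scene. Friction and masses are not known exactly. Their poses are not given: they have to be found in the camera images.
- holder: Fixed holder: dark base plate (x -50 to 100, y +-45, 12 mm thick) with a square aluminium tube 95 mm long, 27 mm inside, 35 outside, sloping at 45 degrees. Origin on the bench under the middle of the tube's upper mouth; z up; +x is the level direction (roughly away from the robot) in which the tube runs down, so things are drawn out along its (-x, +z) diagonal.
- holder_mouth (a point): Middle of the upper mouth of the holder's tube, 98 mm above the bench.
- handpiece: Loose blue rotary handpiece, 0.22 kg, 195 mm long, sloping some 40 degrees, burr 85 mm down in the tube, 1.5 mm play, held by gravity only. Origin mid-grip on its axis (133 mm high), pinch here, fingers along y; x to the burr, y across as the holder's. Grip 26 mm dia, x -60 to 44; collar 36 mm dia, x 44 to 50, rests on the tube's rim; steel front 24 mm dia to x 95, cone to 112. Mass centre x +7.
- burr_tip (a point): Tip of the burr, 135 mm from the handpiece's origin along its +x.
- butt_end (a point): Blunt rear end of the handpiece, 60 mm from its origin along its -x.
- statuette: Loose white plaster hooded figure, 210 mm tall, 0.3 kg, round foot 60 mm dia. Origin: centre of underside, z up. Grip its hood, an upright cylinder 30 mm dia, 163 to 203 mm up; shoulders 40 mm wide. It stands before the handpiece's butt, robot side, 130 mm from the holder's origin along -x; fingers closing along the holder's y on the hood stay clear of the handpiece.
- hood (a point): Middle of the statuette's hood, on its axis, 183 mm above its foot: grip here.
- cork_mat: Fixed round cork mat, 140 mm diameter, 4 mm thick, to the left or right of the holder. Origin at the centre of its underside, on the bench.
- amber_tray: Fixed wooden tray 110 x 150 x 25 mm (wall 5 mm) on the other side from the mat. Origin at the centre of its underside.
- amber_a: Bystander: loose orange amber lump, 38 mm across, 30 mm high, in the tray. Origin at its underside.
- amber_b: Bystander: loose honey-yellow amber lump, 34 mm across, 27 mm high, in the tray. Origin at its underside.
- wax_jar: Bystander: loose red jar, 56 mm diameter, 60 mm high. Origin at the centre of its underside.
- file_pot: Bystander: loose white pot, 60 mm diameter, 75 mm high, with file handles standing up to 120 mm. Origin at the centre of its underside.
There are look-alikes about, which are no part of the job. What is meant by the handpiece is not yellow, and is the smaller of those in its own colour. Of the things that look like the statuette, the smaller one is meant.

How it is judged:
On the way, in this order (a step that is already met when the one before it is completed fails the run):
1. the statuette stands upright on the cork mat, released, while the handpiece is still in its holder (horizontal distance between statuette and cork_mat below 0.043 m and angle between statuette's own z axis and vertical below 0.1 rad and height (world z) of statuette below 0.012 m and contact force between statuette and the fingers below 0.1 N and linear speed of statuette below 0.03 m/s and distance between handpiece and holder_mouth below 0.07 m), for 0.2 s.
2. the handpiece is drawn wholly out of its holder, in the gripper (distance between handpiece and holder_mouth above 0.13 m and height (world z) of burr_tip above 0.09 m and contact force between handpiece and the fingers above 1 N), for 0.1 s.
At the end, for the whole second after the job is handed in: Handpiece held still in the fingers, within 0.2 rad of level, burr tip and butt over 0.15 m above the bench, touching no holder or statuette; statuette upright, released, centre within 43 mm of the mat's; jar, pot and amber within 30 mm of their starts (horizontal distance between statuette and cork_mat below 0.043 m and angle between statuette's own z axis and vertical below 0.1 rad and height (world z) of statuette below 0.012 m and contact force between statuette and the fingers below 0.1 N and angle between handpiece's own x axis and vertical between 1.37 and 1.77 rad and height (world z) of each of burr_tip, butt_end above 0.15 m and contact force between handpiece and the fingers above 1 N and contact force between handpiece and holder below 0.05 N and contact force between handpiece and statuette below 0.05 N and linear speed of each of handpiece, statuette below 0.03 m/s and distance of each of amber_a, amber_b, wax_jar, file_pot from where it was at the start of the episode below 0.03 m); the arm keeps its last pose, push and grip.
It fails at once if the statuette falls over (tilts beyond 0.6 rad) (angle between statuette's own z axis and vertical above 0.6 rad).
It fails at once if a bystander is displaced by more than 30 mm (distance of any of amber_a, amber_b, wax_jar, file_pot from where it was at the start of the episode above 0.03 m).
It also fails if it takes over 51 s, if anything falls off the work surface, if the arm or the gripper's body presses on something with over 40 N, if the wrist force passes 120 N, or if a joint passes its speed limit or range.

## Working session

There is one attempt and no reset: what is moved stays moved. The work goes in short steps, Python scripts to look and compute and a tool call to move; the robot and the scene stay as the last step left them, time stands still between calls to the robot, and variables do not carry over. Pictures are saved under pics/ and viewed, at most 10 in all, crops included, and the job is handed in when it is done.

Besides the shell and the picture viewer there is one more tool, called as name(argument=value, ...), one argument or row to a line, values as JSON. move_arm: Moves the arm, as the interface text tells. Its arguments: {"type":"object","properties":{"rows":{"type":"array"},"squeeze":{"type":"number"}},"required":["rows"]}

```bash
ls; mkdir -p pics
cat > h.py <<'E'
import numpy as np, cv2
from scipy.spatial.transform import Rotation as R
from station import readout, imaging, order, manip
def snap(n):
    s=imaging.snapshot(n); np.savez(f'{n}.npz',**s); return s
def load(n): return dict(np.load(f'{n}.npz'))
def cloud(s):
    h,w=s['z_map'].shape; f=h/2/np.tan(np.radians(float(s['fovy']))/2)
    K=np.array([[f,0,s['cx']],[0,f,s['cy']],[0,0,1]],float)
    u,v=np.meshgrid(np.arange(w),np.arange(h))
    d=np.stack([(u-K[0,2])/f,(v-K[1,2])/f],-1); p=d.copy()
    for _ in range(30): p=d/(1+float(s['k1'])*(p**2).sum(-1,keepdims=True))
    z=s['z_map'].astype(float)[...,None]
    c=np.concatenate([p*z,z],-1)
    W=(c-s['tvec'].reshape(3))@R.from_rotvec(s['rvec'].reshape(3)).as_matrix()
    W[s['z_map']==0]=np.nan
    return W
E
python3 - <<'E'
from h import *
print(readout.sense())
ims=[]
for n in('side','top'):
    s=snap(n); cv2.imwrite(f'pics/{n}0.png',s['img'][...,::-1]); print(n,s['fovy'],s['k1'],s['rvec'],s['tvec'])
E
```

```text
pics
{'t': 0.0, 'q': array([-1.34848408e+00,  5.28439465e-01,  1.43390855e+00,  3.16804462e-05,
        1.18139918e+00, -1.78510509e-01]), 'qd': array([ 0.00180316,  0.00044379,  0.00149902,  0.00019167, -0.00148673,
        0.0004766 ]), 'tau': array([-7.92678247e-05, -4.42350054e+01, -1.78025132e+01, -3.14918962e-04,
        8.33515311e-03, -8.58371124e-06]), 'tcp_pos': array([ 0.24373983, -0.57479272,  0.25534798]), 'tool_rot': array([ 9.79985399e-01,  1.99066465e-01, -8.94684252e-06, -1.07733135e-03]), 'force': array([-0.28673512, -0.45444664, -1.20549302]), 'ft_torque': array([ 0.01266073, -0.00636968,  0.01847478]), 'gripper_force': 0.0, 'finger_gap': 1.001229440833239}
side 42.61036451438141 0.04431541119316455 [ 0.12856761 -2.77384689  1.3259479 ] [0.46755939 0.1017806  1.58427723]
top 54.68272256970092 -0.0952699433461641 [ 2.19190636 -2.13125787  0.13639537] [0.00934881 0.4652336  1.13021729]
```

View pics/side0.png

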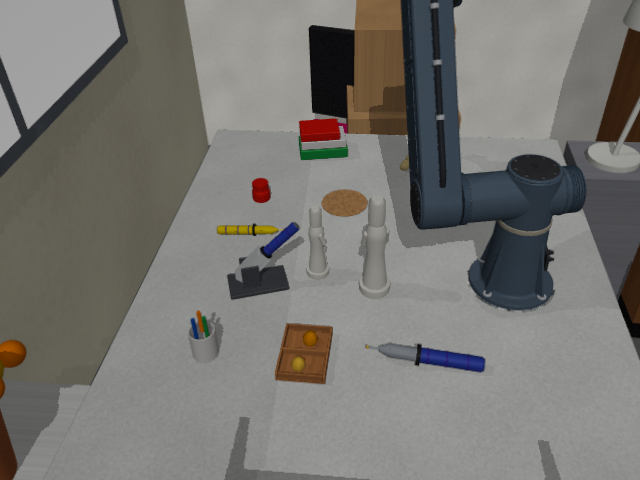

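View pics/top0.png

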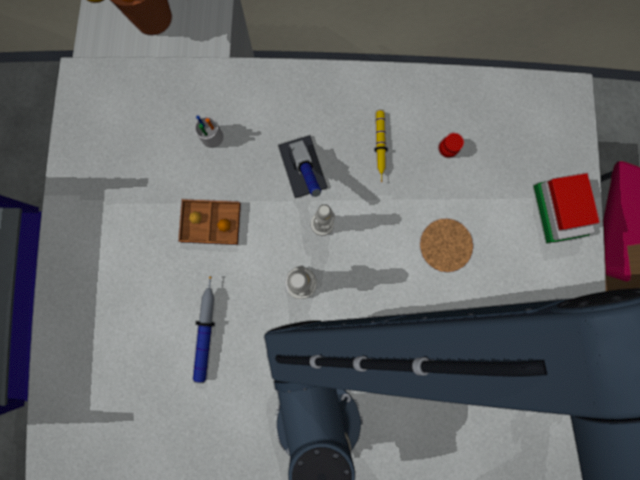

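The side view shows these candidates:
- **Statuettes:** small at (317,240), large at (375,245). I choose the small one.
- **Handpieces:** small blue in the holder at (281,240), large blue on the bench at (440,358), yellow at (248,230). I choose the one in the holder.

In the top view the mat is at (446,245), the holder at (303,165) and the small statuette at (323,218).

Run:
```python
from h import *
s=load('side');W=cloud(s);t=load('top');T=cloud(t)
def reg(P,c,x0,x1,y0,y1):
    m=np.zeros(P.shape[:2],bool);m[y0:y1,x0:x1]=1;return m&np.isfinite(P[...,2])
hs=cv2.cvtColor(s['img'],cv2.COLOR_RGB2HSV);ht=cv2.cvtColor(t['img'],cv2.COLOR_RGB2HSV)
for nm,P,H,box in(('side',W,hs,(255,305,215,262)),('top',T,ht,(290,325,150,200))):
    m=reg(P,0,*box)&(H[...,0]>105)&(H[...,0]<130)&(H[...,1]>120)&(H[...,2]>50)
    m=cv2.erode(m.astype(np.uint8),np.ones((2,2)))>0
    p=P[m]; c=np.median(p,0); p=p[np.linalg.norm(p-c,axis=1)<.09];c=p.mean(0); d=np.linalg.svd(p-c)[2][0]; d*=-np.sign(d[2]); pr=(p-c)@d
    print(nm,'handpiece',len(p),c,d,pr.min(),pr.max(),'ends',c+d*pr.min(),c+d*pr.max())
for nm,P,box in(('side',W,(300,335,200,282)),('sideBig',W,(355,395,190,300)),('top',T,(305,338,200,238)),('topBig',T,(280,318,260,302))):
    p=P[reg(P,0,*box)]
    print(nm,'zmax',np.nanmax(p[:,2]))
    for lo,hi in((.03,.1),(.1,.15),(.165,.2),(.2,.3)):
        q=p[(p[:,2]>lo)&(p[:,2]<hi)]
        if len(q): print(lo,len(q),q.mean(0),q.min(0),q.max(0))
for nm,P,box,H in(('mat side',W,(315,375,185,220),hs),('mat top',T,(410,485,205,285),ht)):
    m=reg(P,0,*box)&(H[...,0]<20)&(H[...,1]>80)&(P[...,2]<.02); p=P[m]
    print(nm,len(p),p.mean(0),p.min(0),p.max(0),(p.min(0)+p.max(0))/2)
for nm,P,box,H in(('base side',W,(220,295,255,300),hs),('base top',T,(270,335,130,200),ht)):
    m=reg(P,0,*box)&(H[...,2]<90)&(H[...,1]<110)&(P[...,2]<.02)&(P[...,2]>.006); p=P[m]
    print(nm,len(p),p.mean(0),cv2.minAreaRect((p[:,:2]*1000).astype(np.float32)))
im=np.hstack([cv2.resize(s['img'][190:310,215:405],None,fx=2.1,fy=2.1),cv2.resize(t['img'][120:240,265:360],None,fx=2.1,fy=2.1)])
cv2.imwrite('pics/crop.png',cv2.resize(im,None,fx=1.3,fy=1.3)[...,::-1])
```

```text
side handpiece 312 [0.57845554 0.04548536 0.13905229] [ 0.71847085  0.25120093 -0.64861216] -0.049586952181182996 0.05148435366721568 ends [0.54282876 0.03302907 0.17121499] [0.61544555 0.05841828 0.10565891]
top handpiece 261 [0.58061689 0.03561761 0.14827971] [ 0.72875878  0.25136565 -0.63696622] -0.04742559445390815 0.05569719321760699 ends [0.54605507 0.02369644 0.17848821] [0.62120671 0.04961797 0.11280248]
side zmax 0.2142975130699966
0.03 358 [0.49271507 0.0167658  0.06198827] [ 0.47268813 -0.00519744  0.03004411] [0.51704227 0.03104776 0.09994503]
0.1 251 [0.49189933 0.01818536 0.12704648] [ 0.47011669 -0.00723673  0.10014284] [0.51334893 0.02861321 0.14956488]
0.165 138 [0.4941084  0.01451369 0.18230599] [4.81120128e-01 3.49336699e-04 1.65228045e-01] [0.51114999 0.02447061 0.19905652]
0.2 94 [0.49535593 0.01011593 0.20721954] [ 0.48232711 -0.00500247  0.20011103] [0.51057608 0.02198959 0.21429751]
sideBig zmax 0.2846214514990769
0.03 522 [0.34437075 0.07353144 0.06344877] [0.30974366 0.04738864 0.03005926] [0.37710028 0.08751539 0.09990638]
0.1 309 [0.34495813 0.06910127 0.1
[... 1220 characters left out ...]
.32432628 0.02987295 0.20076581] [0.36528504 0.0709551  0.28433966]
mat side 948 [ 0.45159227 -0.3130226   0.00475818] [ 0.38239576 -0.39050351 -0.00306328] [ 0.51893621 -0.24248974  0.01329883] [ 0.45066598 -0.31649662  0.00511777]
mat top 2147 [ 0.45132639 -0.31839869  0.00496389] [ 0.38412898 -0.38738703 -0.00172661] [ 0.51941772 -0.25058082  0.01264935] [ 0.45177335 -0.31898393  0.00546137]
base side 1089 [0.63738239 0.06795696 0.01230923] ((653.1129150390625, 37.946815490722656), (149.2166748046875, 147.72926330566406), 19.358163833618164)
base top 1072 [0.63981457 0.05824806 0.01234975] ((645.4707641601562, 56.34082794189453), (148.42718505859375, 88.88485717773438), 19.50555419921875)
```

View pics/crop.png

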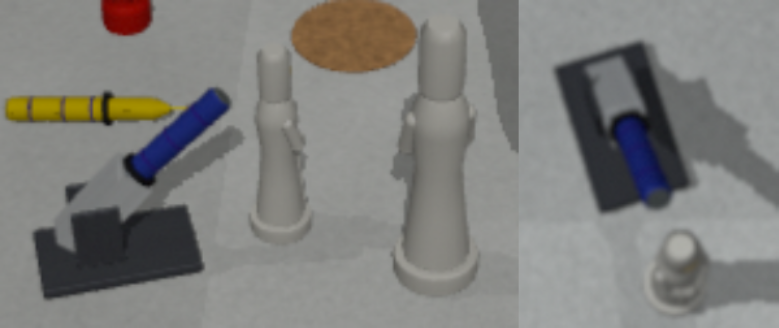

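The crop confirms the choices: the smaller figure stands right before the butt of the blue handpiece in the holder, and the larger figure is nearer the robot. The holder's yaw is about 19.4°.

```bash
cat >> h.py <<'E'
YAW=np.radians(19.4); HX=np.array([np.cos(YAW),np.sin(YAW),0]); HY=np.array([-HX[1],HX[0],0])
def toolR(tilt,):  # tool z = down leaned by tilt deg toward +HX ; tool x ~ HX, tool y = -HY
    a=np.radians(tilt); z=np.sin(a)*HX-np.cos(a)*np.array([0,0,1]); y=-HY; return np.stack([np.cross(y,z),y,z],1)
def rel(p,tilt,frm=None):
    s=readout.sense(); R0=R.from_quat(s['tool_rot']).as_matrix(); p0=s['tcp_pos']
    if frm: p0=np.array(frm[0]);R0=toolR(frm[1])
    rv=np.degrees(R.from_matrix(R0.T@toolR(tilt)).as_rotvec()); print('turn',rv.round(2),'shift mm',(R0.T@(np.array(p)-p0)*1000).round(1))
E
python3 -c "
from h import *
rel([.497,.004,.34],0); rel([.497,.004,.189],0,([.497,.004,.34],0)); print(toolR(0)[:,0],toolR(0)[:,2])"
```

```text
turn [-0.11 -0.02  3.57] shift mm [ 459.1 -434.3  -83.6]
turn [0. 0. 0.] shift mm [  0.   0. 151.]
[0.94322266 0.33216113 0.        ] [ 0.  0. -1.]
```

move_arm(
  rows=[
    [0, 0, 0.2, 10, -10, -15, 0],
    [0, 0, 0.5, 30, -28, -35, 0],
    [0, 0, 0.8, 55, -52, -55, 0],
    [0, 0, 1.2, 82, -78, -75, 0],
    [0, 0, 1.5, 110, -104, -84, 0],
    [0, 0, 1.8, 137, -130, -84, 0],
    [0, 0, 2.1, 165, -156, -84, 0],
    [0, 0, 2.4, 192, -182, -84, 0],
    [0, 0, 2.7, 220, -208, -84, 0],
    [0, 0, 3, 247, -234, -84, 0],
    [0, 0, 3.3, 275, -260, -84, 0],
    [0, 0, 3.6, 300, -284, -84, 0],
  ],
)

```text
t: 1.1
tcp_pos: [0.4094, -0.1946, 0.3401]
tool_rot: [0.986, 0.168, -0.0, -0.0]
force: [0.0, -0.4, 0.1]
finger_gap: 1.0
gripper_force: 0.0
```

move_arm(
  rows=[
    [0, 0, 0, 27, -25, 0, 0],
    [0, 0, 0, 54, -51, 0, 0],
    [0, 0, 0, 80, -76, 0, 0],
    [0, 0, 0, 105, -100, 0, 0],
    [0, 0, 0, 125, -120, 0, 0],
    [0, 0, 0, 140, -134, 0, 0],
    [0, 0, 0, 150, -143, 0, 0],
    [0, 0, 0, 155, -148, 0, 0],
    [0, 0, 0, 159, -150, 0, 0],
    [0, 0, 0, 159, -150, 0, 0],
    [0, 0, 0, 159, -150, 0, 0],
  ],
)

```text
t: 2.02
tcp_pos: [0.5093, -0.0032, 0.3401]
tool_rot: [0.986, 0.168, -0.0, 0.0]
force: [-0.0, 0.1, -0.5]
finger_gap: 1.0
gripper_force: 0.0
```

Run:
```python
from h import *
s=readout.sense();print(s['t'],s['tcp_pos'],s['force'],s['q']); rel([.497,.004,.189],0)
w=snap('wrist');W=cloud(w);p=W[np.isfinite(W[...,2])]
for lo,hi in((.168,.2),(.203,.222)):
    q=p[(p[:,2]>lo)&(p[:,2]<hi)&(np.hypot(p[:,0]-.497,p[:,1]-.004)<.03)]
    print(len(q),q.mean(0),q.min(0),q.max(0),(q.min(0)+q.max(0))/2)
a=snap('side'); cv2.imwrite('pics/b.png',np.hstack([w['img'],a['img']])[::2,::2,::-1].repeat(1,0))
```

```text
2.0167 [ 0.50931271 -0.00323498  0.34011473] [-0.00062818  0.09506107 -0.49093633] [-2.25810155e-01  2.74225985e-01  1.60734535e+00 -4.62878444e-04
  1.26064472e+00  1.00767369e+00]
turn [ 0.    0.04 -0.07] shift mm [ -9.1 -10.9 151.1]
433 [0.50719259 0.00763794 0.18468793] [ 0.4955861  -0.00771522  0.16806294] [0.510516   0.02001591 0.19988839] [0.50305105 0.00615035 0.18397566]
1331 [0.49751571 0.00555418 0.20873239] [ 0.48095069 -0.00991202  0.20301381] [0.51013009 0.02003041 0.21264953] [0.49554039 0.00505919 0.20783167]
```

View pics/b.png

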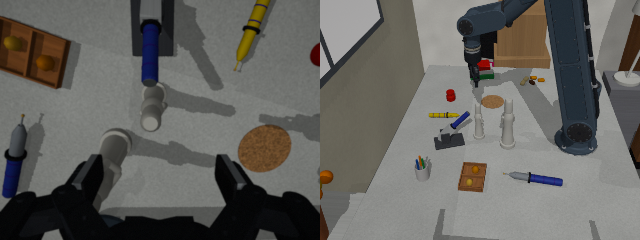

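move_arm(
  rows=[
    [0, 0, 0, -5, -6, 5, 0],
    [0, 0, 0, -9, -12, 20, 0],
    [0, 0, 0, -9, -12, 40, 0],
    [0, 0, 0, -9, -12, 60, 0],
    [0, 0, 0, -9, -12, 80, 0],
    [0, 0, 0, -9, -12, 100, 0],
    [0, 0, 0, -9, -12, 118, 0],
    [0, 0, 0, -9, -12, 132, 0],
    [0, 0, 0, -9, -12, 143, 0],
    [0, 0, 0, -9, -12, 149, 0],
    [0, 0, 0, -9, -12, 151, 0.3],
    [0, 0, 0, -9, -12, 151, 0.4],
  ],
  squeeze=40,
)

```text
t: 3.12
tcp_pos: [0.4966, 0.0055, 0.1891]
tool_rot: [0.986, 0.168, -0.0, -0.0]
force: [-0.4, -0.5, -0.2]
finger_gap: 0.751
gripper_force: 0.0
```

move_arm(
  rows=[
    [0, 0, 0, 0, 0, 0, 0.5],
    [0, 0, 0, 0, 0, 0, 0.55],
    [0, 0, 0, 0, 0, 0, 0.6],
    [0, 0, 0, 0, 0, 0, 0.63],
    [0, 0, 0, 0, 0, 0, 0.66],
    [0, 0, 0, 0, 0, 0, 0.7],
    [0, 0, 0, 0, 0, 0, 0.8],
    [0, 0, 0, 0, 0, 0, 1],
    [0, 0, 0, 0, 0, 0, 1],
    [0, 0, 0, 0, 0, 0, 1],
    [0, 0, 0, 0, 0, 0, 1],
  ],
)

```text
t: 4.03
tcp_pos: [0.4976, 0.0055, 0.19]
tool_rot: [0.986, 0.168, 0.001, 0.0]
force: [-0.5, -1.3, 4.2]
finger_gap: 0.34
gripper_force: 39.3
```

move_arm(
  rows=[
    [0, 0, 0, 0, 0, -3, 1],
    [0, 0, 0, 0, 0, -10, 1],
    [0, 0, 0, 0, 0, -22, 1],
    [0, 0, 0, 0, 0, -36, 1],
    [0, 0, 0, -1, 2, -50, 1],
    [0, 0, 0, -4, 8, -60, 1],
    [0, 0, 0, -10, 20, -60, 1],
    [0, 0, 0, -19, 36, -60, 1],
    [0, 0, 0, -28, 54, -60, 1],
    [0, 0, 0, -38, 74, -60, 1],
    [0, 0, 0, -48, 94, -60, 1],
    [0, 0, 0, -59, 114, -60, 1],
  ],
)

```text
t: 5.03
tcp_pos: [0.4785, -0.1224, 0.2491]
tool_rot: [0.986, 0.168, -0.0, -0.0]
force: [1.5, 0.7, -3.3]
finger_gap: 0.344
gripper_force: 39.9
```

move_arm(
  rows=[
    [0, 0, 0, -10, 20, 0, 1],
    [0, 0, 0, -20, 40, 0, 1],
    [0, 0, 0, -31, 60, 0, 1],
    [0, 0, 0, -41, 80, 0, 1],
    [0, 0, 0, -52, 100, 0, 1],
    [0, 0, 0, -62, 120, 0, 1],
    [0, 0, 0, -72, 138, 0, 1],
    [0, 0, 0, -80, 154, 0, 1],
    [0, 0, 0, -86, 166, 0, 1],
    [0, 0, 0, -90, 173, 0, 1],
    [0, 0, 0, -91, 177, 0, 1],
    [0, 0, 0, -91, 177, 0, 1],
  ],
)

```text
t: 6.03
tcp_pos: [0.452, -0.319, 0.2491]
tool_rot: [0.986, 0.168, -0.0, -0.0]
force: [0.5, 0.4, -3.2]
finger_gap: 0.34
gripper_force: 39.9
```

Run:
```python
from h import *
s=readout.sense();print(s['t'],s['tcp_pos'],s['force'],s['gripper_force'])
a=snap('side');W=cloud(a)
hs=cv2.cvtColor(a['img'],cv2.COLOR_RGB2HSV)
m=np.isfinite(W[...,2])&(np.hypot(W[...,0]-.4517,W[...,1]+.319)<.05)&(W[...,2]>.03)&(hs[...,1]<60)
p=W[m]
for lo in np.arange(.03,.26,.02):
    q=p[(p[:,2]>lo)&(p[:,2]<lo+.02)]
    if len(q):print(lo.round(2),len(q),q.mean(0).round(4),((q.min(0)+q.max(0))/2).round(4))
print(p[:,2].min())
cv2.imwrite('pics/c.png',cv2.resize(a['img'][60:260,220:480],None,fx=2.5,fy=2.5)[...,::-1])
```

```text
6.0333 [ 0.4519614  -0.31902525  0.24912879] [ 0.45861537  0.43835668 -3.23824234] 39.88385885953903
0.05 42 [ 0.4482 -0.2986  0.0656] [ 0.4502 -0.3001  0.0631]
0.07 149 [ 0.4492 -0.3033  0.0792] [ 0.4504 -0.3071  0.08  ]
0.09 95 [ 0.4477 -0.3046  0.1001] [ 0.4488 -0.3102  0.1   ]
0.11 91 [ 0.4483 -0.3083  0.1195] [ 0.4491 -0.3158  0.1198]
0.13 87 [ 0.4474 -0.3083  0.1409] [ 0.4487 -0.3104  0.1402]
0.15 68 [ 0.4473 -0.3073  0.1607] [ 0.4457 -0.3105  0.16  ]
0.17 82 [ 0.4478 -0.3048  0.1804] [ 0.4481 -0.3066  0.1799]
0.19 100 [ 0.4484 -0.3063  0.2011] [ 0.4495 -0.311   0.2006]
0.21 49 [ 0.4505 -0.3077  0.2181] [ 0.4498 -0.3107  0.2204]
0.23 64 [ 0.4495 -0.3001  0.2405] [ 0.4506 -0.3048  0.2407]
0.25 53 [ 0.4548 -0.3068  0.2593] [ 0.4528 -0.3134  0.2601]
0.05640351437882403
```

View pics/c.png

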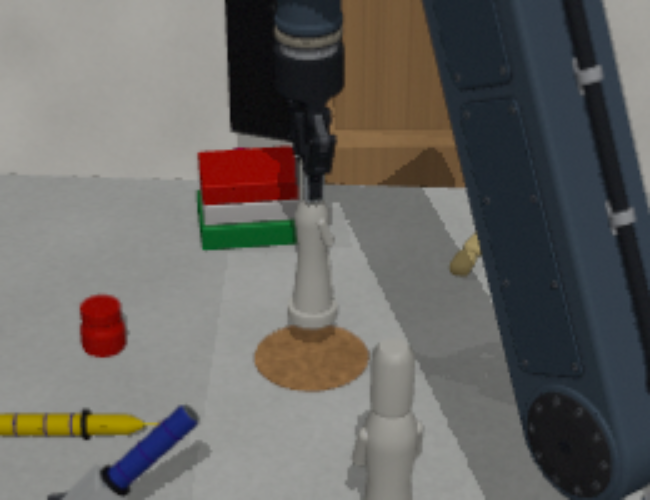

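The statuette hangs upright with its foot at about (312,318), centred over the mat at (312,357). I'm lowering it.

move_arm(
  rows=[
    [0, 0, 0, 0, 0, 4, 1],
    [0, 0, 0, 0, 0, 13, 1],
    [0, 0, 0, 0, 0, 23, 1],
    [0, 0, 0, 0, 0, 33, 1],
    [0, 0, 0, 0, 0, 42, 1],
    [0, 0, 0, 0, 0, 48, 1],
    [0, 0, 0, 0, 0, 52, 1],
    [0, 0, 0, 0, 0, 54, 1],
    [0, 0, 0, 0, 0, 55, 1],
    [0, 0, 0, 0, 0, 55, 1],
  ],
)

```text
t: 6.92
tcp_pos: [0.4522, -0.3187, 0.1944]
tool_rot: [0.986, 0.168, 0.0, 0.0]
force: [0.4, 0.3, -4.4]
finger_gap: 0.344
gripper_force: 39.9
```

move_arm(
  rows=[
    [0, 0, 0, 0, 0, 0.5, 1],
    [0, 0, 0, 0, 0, 1, 1],
    [0, 0, 0, 0, 0, 1, 1],
  ],
)

```text
t: 7.17
tcp_pos: [0.4524, -0.3191, 0.1941]
tool_rot: [0.986, 0.168, 0.0, 0.001]
force: [-1.0, -0.7, -0.4]
finger_gap: 0.338
gripper_force: 40.1
```

Contact: the load has come off the wrist. I'm releasing slowly, then rising.

move_arm(
  rows=[
    [0, 0, 0, 0, 0, 0, 0.62],
    [0, 0, 0, 0, 0, 0, 0.58],
    [0, 0, 0, 0, 0, 0, 0.5],
    [0, 0, 0, 0, 0, 0, 0.4],
    [0, 0, 0, 0, 0, 0, 0.2],
    [0, 0, 0, 0, 0, 0, 0.1],
    [0, 0, 0, 0, 0, -5, 0],
    [0, 0, 0, 0, 0, -15, 0],
    [0, 0, 0, 0, 0, -35, 0],
    [0, 0, 0, 0, 0, -65, 0],
    [0, 0, 0, 0, 0, -95, 0],
    [0, 0, 0, 0, 0, -120, 0],
  ],
)

```text
t: 8.17
tcp_pos: [0.4524, -0.3188, 0.3163]
tool_rot: [0.986, 0.168, 0.001, 0.001]
force: [-0.2, -0.2, -0.1]
finger_gap: 1.003
gripper_force: 0.0
```

Run:
```python
from h import *
a=snap('side');W=cloud(a)
hs=cv2.cvtColor(a['img'],cv2.COLOR_RGB2HSV)
m=np.isfinite(W[...,2])&(np.hypot(W[...,0]-.4517,W[...,1]+.319)<.05)&(W[...,2]>.01)&(hs[...,1]<60)
p=W[m]
for lo in np.arange(.01,.22,.04):
    q=p[(p[:,2]>lo)&(p[:,2]<lo+.04)]
    if len(q):print(lo.round(2),len(q),q.mean(0).round(4),((q.min(0)+q.max(0))/2).round(4))
# handpiece target: tool tilt -20
O=np.array([.622,.048,0])-.0385*HX; O[2]=.133; print('O',O)
Rt=toolR(-20); tcp=O-.006*Rt[:,2]; pre=tcp-.13*Rt[:,2]; print(tcp,pre); rel(pre,-20); print(readout.sense()['q'])
```

```text
0.01 232 [ 0.4493 -0.3033  0.0283] [ 0.4505 -0.305   0.03  ]
0.05 170 [ 0.4478 -0.3087  0.0689] [ 0.4493 -0.3136  0.07  ]
0.09 145 [ 0.4485 -0.3067  0.1108] [ 0.4483 -0.3095  0.1101]
0.13 155 [ 0.4496 -0.3074  0.1488] [ 0.4494 -0.3089  0.1499]
0.17 134 [ 0.4501 -0.3091  0.1913] [ 0.4513 -0.3129  0.1903]
0.21 39 [ 0.4498 -0.3152  0.2136] [ 0.4498 -0.3155  0.2136]
O [0.58568593 0.0352118  0.133     ]
[0.58762153 0.03589343 0.13863816] [0.62955968 0.05066218 0.2607982 ]
turn [  0.66 -20.3   -0.13] shift mm [ 288.3 -292.9   58.8]
[-8.15691796e-01  3.57483671e-01  1.53430188e+00 -2.21509296e-05
  1.23696028e+00  4.16813065e-01]
```

The statuette stands upright near the mat's centre. Next is the pre-grasp over the handpiece.

move_arm(
  rows=[
    [0, -1, 0, 10, -10, 0, 0],
    [0, -3, 0, 30, -30, 0, 0],
    [0, -5, 0, 52, -53, 0, 0],
    [0, -7, 0, 74, -76, 0, 0],
    [0, -9, 0, 96, -99, 0, 0],
    [0, -11, 0, 120, -122, 0, 0],
    [0, -13, 0, 142, -145, 0, 0],
    [0, -15, 0, 164, -168, 5, 0],
    [0.3, -17, 0, 186, -190, 10, 0],
    [0.3, -18, 0, 208, -212, 15, 0],
    [0.6, -19, 0, 228, -232, 20, 0],
    [0.6, -20, 0, 248, -252, 28, 0],
  ],
)

```text
t: 9.22
tcp_pos: [0.6035, 0.003, 0.2863]
tool_rot: [0.971, 0.166, -0.171, 0.025]
force: [0.5, -0.7, -0.3]
finger_gap: 0.997
gripper_force: 0.0
```

Run:
```python
from h import *
s=readout.sense(); print(s['t'],s['tcp_pos']); rel([.6296,.0507,.2608],-20)
w=snap('wrist');W=cloud(w);H=cv2.cvtColor(w['img'],cv2.COLOR_RGB2HSV)
m=np.isfinite(W[...,2])&(H[...,0]>105)&(H[...,0]<130)&(H[...,1]>120)&(H[...,2]>50)&(np.hypot(W[...,0]-.58,W[...,1]-.035)<.09)&(W[...,2]>.08)
m=cv2.erode(m.astype(np.uint8),np.ones((5,5)))>0
p=W[m];c=p.mean(0);d=np.linalg.svd(p-c,full_matrices=False)[2][0];d*=-np.sign(d[2]);pr=(p-c)@d
print(len(p),c,d,pr.min(),pr.max(),np.degrees(np.arcsin(-d[2])),np.degrees(np.arctan2(d[1],d[0])))
# fit cylinder r=13
from scipy.optimize import least_squares
n0=c-np.array([0,0,.01])
def f(v):
    dd=np.array([v[2],v[3],-1]); dd/=np.linalg.norm(dd); q=p-np.array([v[0],v[1],c[2]]); return np.linalg.norm(q-np.outer(q@dd,dd),axis=1)-.013
r=least_squares(f,[c[0]-.012,c[1],-d[0]/d[2],-d[1]/d[2]],loss='soft_l1',f_scale=.002)
v=r.x;dd=np.array([v[2],v[3],-1]);dd/=np.linalg.norm(dd);a=np.array([v[0],v[1],c[2]])
print('axis',a,dd,'elev',np.degrees(np.arcsin(-dd[2])),'yaw',np.degrees(np.arctan2(dd[1],dd[0])),'rms',np.sqrt(np.mean(f(v)**2)))
print('at z=.133',a+dd*((.133-a[2])/dd[2])); pp=(p-a)@dd; print('ends',a+dd*pp.min(),a+dd*pp.max(), 'mid from butt +60', a+dd*(pp.min()+.058))
cv2.imwrite('pics/d.png',w['img'][...,::-1])
```

```text
9.2167 [0.60347012 0.00297289 0.28630772]
turn [-0.53 -0.07  0.08] shift mm [ 46.8 -36.2  10.5]
3955 [0.58549367 0.0389161  0.14456402] [ 0.72061145  0.2465616  -0.64801738] -0.049475463575079336 0.050668405124908375 40.392286906934565 18.888694753925716
axis [0.568091   0.03307401 0.14456402] [ 0.72067114  0.2523018  -0.64573749] elev 40.220992605789455 yaw 19.294784733271506 rms 0.0006371561797409582
at z=.133 [0.58099695 0.03759229 0.133     ]
ends [0.54255197 0.02413297 0.16744757] [0.61468754 0.04938712 0.10281248] mid from butt +60 [0.58435089 0.03876648 0.12999479]
```

View pics/d.png

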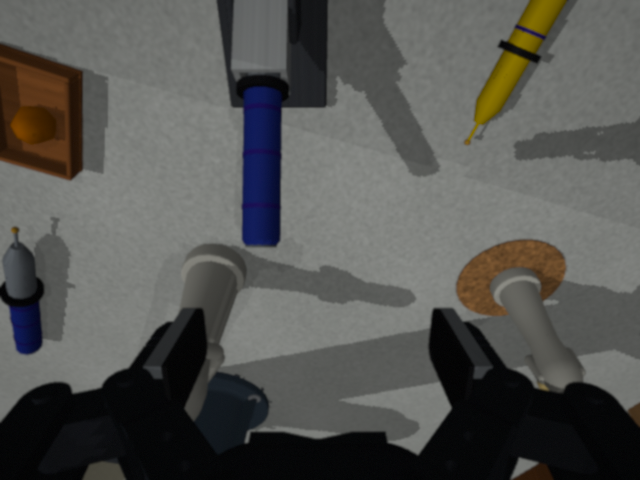

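The wrist view shows the handpiece clear at (262,160), collar at (262,88), and the statuette standing on the mat at (515,285). The cylinder fit is good: its mid-grip is at (0.582, 0.038, 0.132), elevation 40°.

```bash
python3 -c "
from h import *
t=np.array([.584,.0387,.1376]); z=toolR(-20)[:,2]
rel(t-.1*z,-20); rel(t,-20)
P=.707*np.array([-HX[0],-HX[1],1]); print('pull dir in tool',toolR(-20).T@P)"
```

```text
turn [-0.73 -0.13  0.38] shift mm [ 41.1 -35.   40.9]
turn [-0.73 -0.13  0.38] shift mm [ 40.8 -33.7 140.9]
pull dir in tool [-0.90617092  0.         -0.42255444]
```

move_arm(
  rows=[
    [-0.2, 0, 0, 10, -9, 3, 0],
    [-0.4, 0, 0, 22, -18, 10, 0],
    [-0.5, 0, 0, 31, -26, 20, 0],
    [-0.5, 0, 0.2, 37, -31, 30, 0],
    [-0.5, 0, 0.2, 40, -34, 38, 0],
    [-0.5, 0, 0.2, 41, -35, 41, 0],
    [-0.5, 0, 0.2, 41, -35, 41, 0],
    [-0.5, 0, 0.2, 41, -35, 41, 0],
  ],
)

```text
t: 9.93
tcp_pos: [0.6137, 0.0423, 0.2331]
tool_rot: [0.971, 0.164, -0.172, 0.029]
force: [0.3, -0.6, -0.1]
finger_gap: 0.999
gripper_force: 0.0
```

```bash
python3 -c "
from h import *
rel([.584,.0387,.1376],-20);print(readout.sense()['tcp_pos'])"
```

```text
turn [-0.11  0.03 -0.17] shift mm [ 5.2 -6.3 99.8]
[0.61372955 0.0423445  0.2331083 ]
```

move_arm(
  rows=[
    [0, 0, 0, 3, -3, 5, 0],
    [0, 0, 0, 5, -6, 18, 0],
    [0, 0, 0, 5, -6, 34, 0],
    [0, 0, 0, 5, -6, 50, 0],
    [0, 0, 0, 5, -6, 66, 0],
    [0, 0, 0, 5, -6, 80, 0],
    [0, 0, 0, 5, -6, 90, 0],
    [0, 0, 0, 5, -6, 97, 0],
    [0, 0, 0, 5, -6, 100, 0],
    [0, 0, 0, 5, -6, 100, 0.3],
    [0, 0, 0, 5, -6, 100, 0.5],
  ],
  squeeze=60,
)

```text
t: 10.85
tcp_pos: [0.5847, 0.039, 0.1379]
tool_rot: [0.971, 0.165, -0.171, 0.029]
force: [-0.0, 0.7, 0.4]
finger_gap: 0.744
gripper_force: 0.0
```

move_arm(
  rows=[
    [0, 0, 0, 0, 0, 0, 0.55],
    [0, 0, 0, 0, 0, 0, 0.6],
    [0, 0, 0, 0, 0, 0, 0.64],
    [0, 0, 0, 0, 0, 0, 0.67],
    [0, 0, 0, 0, 0, 0, 0.7],
    [0, 0, 0, 0, 0, 0, 0.75],
    [0, 0, 0, 0, 0, 0, 0.85],
    [0, 0, 0, 0, 0, 0, 1],
    [0, 0, 0, 0, 0, 0, 1],
    [0, 0, 0, 0, 0, 0, 1],
    [0, 0, 0, 0, 0, 0, 1],
  ],
)

```text
t: 11.77
tcp_pos: [0.5842, 0.0389, 0.1378]
tool_rot: [0.971, 0.165, -0.171, 0.029]
force: [0.5, -0.7, 4.0]
finger_gap: 0.28
gripper_force: 58.7
```

move_arm(
  rows=[
    [0, 0, 0, -1.8, 0, -0.8, 1],
    [0, 0, 0, -5.4, 0, -2.5, 1],
    [0, 0, 0, -9.1, 0, -4.2, 1],
    [0, 0, 0, -13.6, 0, -6.3, 1],
    [0, 0, 0, -18.1, 0, -8.5, 1],
    [0, 0, 0, -22.7, 0, -10.6, 1],
    [0, 0, 0, -27.2, 0, -12.7, 1],
  ],
)

```text
t: 12.35
tcp_pos: [0.5627, 0.0318, 0.1589]
tool_rot: [0.971, 0.165, -0.172, 0.028]
force: [0.4, 0.7, -1.2]
finger_gap: 0.283
gripper_force: 58.8
```

Very little force, so it is coming out freely. I'm pulling the remaining 90 mm.

move_arm(
  rows=[
    [0, 0, 0, -6.3, 0, -3, 1],
    [0, 0, 0, -13.6, 0, -6.3, 1],
    [0, 0, 0, -20.8, 0, -9.7, 1],
    [0, 0, 0, -28.1, 0, -13.1, 1],
    [0, 0, 0, -35.3, 0, -16.5, 1],
    [0, 0, 0, -42.6, 0, -19.9, 1],
    [0, 0, 0, -49.8, 0, -23.2, 1],
    [0, 0, 0, -57.1, 0, -26.6, 1],
    [0, 0, 0, -64.3, 0, -30, 1],
    [0, 0, 0, -71.6, 0, -33.4, 1],
    [0, 0, 0, -78.8, 0, -36.8, 1],
    [0, 0, 0, -83.4, 0, -38.9, 1],
  ],
)

```text
t: 13.35
tcp_pos: [0.502, 0.0103, 0.2246]
tool_rot: [0.971, 0.165, -0.171, 0.029]
force: [0.5, -0.1, -2.1]
finger_gap: 0.287
gripper_force: 58.8
```

```bash
cat > v.py <<'E'
from h import *
import sys
s=readout.sense();print(s['t'],s['tcp_pos'],s['force'],s['gripper_force'])
a=snap('side');W=cloud(a);H=cv2.cvtColor(a['img'],cv2.COLOR_RGB2HSV)
m=np.isfinite(W[...,2])&(H[...,0]>105)&(H[...,0]<130)&(H[...,1]>150)&(H[...,2]>50)&(np.linalg.norm(W-s['tcp_pos'],axis=-1)<.11)
m=cv2.erode(m.astype(np.uint8),np.ones((2,2)))>0
p=W[m]
if len(p)>10:
    c=p.mean(0);d=np.linalg.svd(p-c,full_matrices=False)[2][0];d*=np.sign(d[0]);pr=(p-c)@d
    print(len(p),c,d,'elev',np.degrees(np.arcsin(d[2])),c+d*pr.min(),c+d*pr.max())
cv2.imwrite(sys.argv[1],cv2.resize(a['img'][120:320,180:440],None,fx=2.5,fy=2.5)[...,::-1])
E
python3 v.py pics/e.png; python3 -c "
from h import *
t=readout.sense()['tcp_pos']; rel([t[0]+.02,t[1]-.06,.26],20); rel([t[0]+.02,t[1]-.06,.26],-20)"
```

```text
13.35 [0.50200161 0.01030141 0.22461451] [ 0.51352479 -0.12389598 -2.05595303] 58.790980875492096
224 [0.49424756 0.01728782 0.22700901] [ 0.72840973  0.23970651 -0.64184114] elev -39.92924644433209 [0.46018083 0.00607708 0.25702704] [0.53346938 0.03019502 0.19244854]
turn [-2.000e-02  3.999e+01 -1.700e-01] shift mm [-12.8  63.2 -32.6]
turn [-0.08 -0.01 -0.15] shift mm [-12.8  63.2 -32.6]
```

View pics/e.png

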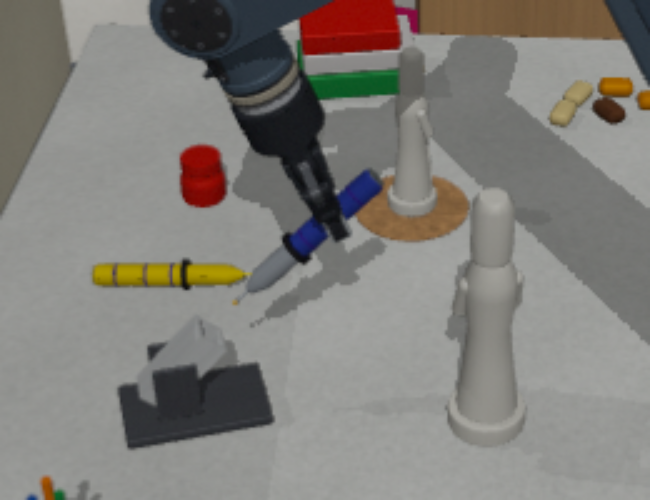

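It is out of the tube and held at (320,215), clear of everything. I'm levelling it by turning +40° about tool y.

move_arm(
  rows=[
    [0, 1.5, 0, 0, 1, 0, 1],
    [0, 5, 0, 0, 3, 0, 1],
    [0, 9, 0, 0, 6, 0, 1],
    [0, 13, 0, 0, 9, 0, 1],
    [0, 17, 0, 0, 12, 0, 1],
    [0, 21, 0, 0, 15, 0, 1],
    [0, 25, 0, 0, 18, 0, 1],
    [0, 29, 0, 0, 21, 0, 1],
    [0, 33, 0, 0, 24, 0, 1],
    [0, 36.5, 0, 0, 27, 0, 1],
    [0, 39, 0, 0, 29, 0, 1],
    [0, 40, 0, 0, 30, 0, 1],
  ],
)

```text
t: 14.4
tcp_pos: [0.5111, -0.018, 0.2234]
tool_rot: [0.971, 0.164, 0.171, -0.03]
force: [0.4, -0.1, -1.6]
finger_gap: 0.284
gripper_force: 58.9
```

move_arm(
  rows=[
    [0, 0, 0, 0, 0, 0, 1],
    [0, 0, 0, 0, 0, 0, 1],
    [0, 0, 0, 0, 0, 0, 1],
    [0, 0, 0, 0, 0, 0, 1],
    [0, 0, 0, 0, 0, 0, 1],
    [0, 0, 0, 0, 0, 0, 1],
  ],
)

```text
t: 14.9
tcp_pos: [0.5127, -0.0176, 0.2238]
tool_rot: [0.971, 0.165, 0.171, -0.029]
force: [0.3, 0.1, -1.8]
finger_gap: 0.285
gripper_force: 58.9
```

```bash
python3 v.py pics/f.png
```

```text
14.9 [ 0.51269967 -0.0175931   0.22380455] [ 0.29564776  0.06356115 -1.81860939] 58.86582612991333
180 [ 0.51318492 -0.00810214  0.22174502] [0.95246879 0.30443076 0.01118582] elev 0.6409137171099628 [ 0.46040886 -0.02497057  0.22112522] [0.55412256 0.00498247 0.2222258 ]
```

View pics/f.png

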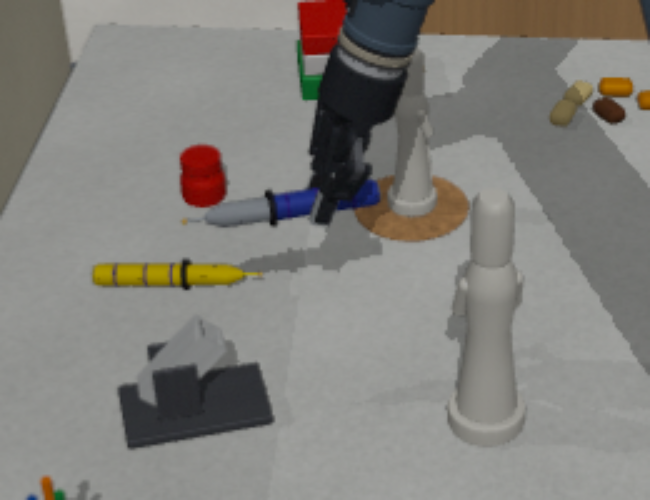

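The handpiece is held level (within 1°) about 21–22 cm up, from burr at (185,220) to butt at (378,193). The statuette stands on the mat at (412,200).

```bash
python3 -c "
from station import order
print(order.sign_off())"
```

```text
the job is handed in; nothing more can be done
None
```

The job is handed in, though no verdict came back: the statuette stands upright near the middle of the cork mat, and the blue handpiece is held level about 21–22 cm above the bench, clear of everything; the robot's clock read 14.9 s of the 51 s allowed.

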